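# Hang the hook-on parts pocket inside the card rack

## Robot

A 6-joint arm with a two-finger parallel gripper is mounted at the origin on the work surface. World frame = base frame: x ahead of the robot, y to its left, z up, the work surface at z = 0. Lengths are in m, angles in degrees, forces in N, time in s.
With the tool pointing down it reaches from about 0.375 to 0.9 m from the base axis. Payload 3.1 kg.
Tool frame: the origin (TCP) lies on the centre line of the jaws, within the pads' length; the fingertips stand 25 mm ahead of it and the grasp point (between the pads) lies 6 mm ahead of it; z points along the fingers, y is the line along which they close (so a half turn about z gives the same grasp; the last joint's range is limited). The gripper opens to 87 mm and grips with 3 to 60 N. Pads are 19 mm wide; open, the fingers measure 117 mm over their backs; the gripper's body (75 mm by 190 mm) begins 51 mm behind the grasp point.
Start: joints at [-76.748, 30.224, 82.088, -0, 67.689, -10.227], TCP at [0.249, -0.573, 0.248] pointing down, gripper open.
Joint ranges: [-176.69, 176.69], [-43.24, 126.21], [12.49, 139.97], [-82, 262], [0, 151.66], [-163.58, 163.58]. Speed limits (degrees/s): [159.86, 159.86, 180, 180, 180, 180].

## Interface

Orientations are given as a 3x3 rotation matrix whose columns are the frame's x, y, z axes.
In Python, from rig import * gives the robot as it stands.
- The arm moves only by the tool step_arm, never from a script. Its argument "steps" is a list of rows, each a list of 7 numbers: the shift along the tool's x, y, z normalised to -1 to 1, where 1 is 0.3 m, then the turn, a rotation vector about the tool's x, y, z normalised to -1 to 1, where 1 is 45 degrees, then the gripper's target within -1 to 1 (shut at 1, half-way at 0, fully open at -1). A call has 1 to 8 rows; each row is the pose to reach, as a shift and turn from the pose commanded when the call began, along the tool's axes at that moment; what a row does not reach only later rows make up. A row lasts 1/12 s, in which the tool goes at most 41.7 mm and 7.16 degrees, less where a joint would pass 70% of its speed; a pose out of reach is approached as far as the arm can. A call with a number of a shift or a turn outside -1 to 1 is refused whole. A call with a gripper value outside its range is refused whole. The fingers move at their own pace and stop on an object; the grip force is fixed at half the most. Time passes only in rows, so rows that repeat a pose let the fingers close. It gives the time, the measured TCP pose, the force, the opening and the grip force at its end, in the units of the state.
- read_state(): the state, without advancing time (a new reading comes with each control period).
- capture(name): name is "side" or "top"; returns a dict with "image" (420x560x3 uint8, red, green, blue), "vertical_fov" (degrees; the focal length in pixels is half the picture's height over the tangent of half this angle, whatever the lens; pixels are square), "cx", "cy" (the principal point, pixels), "world_from_camera" (4x4, takes a point from camera to world coordinates). Camera axes: x right, y down, z forward; pixel columns grow to the right and rows downward; lengths in m; the calibration is good to about 2 mm. A picture is of the moment at which its call begins. There is no depth.
- hand_in(): hands the job in; it is judged then, once.
The state is a dict: "time_s": time; "joint_positions": joint angles; "qvel": joint speeds; "tau": joint torques, N m; "position": TCP position; "tcp_rot": TCP orientation; "force": force on the tool from outside, world axes, zero at the start; "moment": the same for the moment, N m; "opening": opening from 0.0 (shut) to 1.0 (fully open); "grasp_force": force on a finger pad.
Only numpy, scipy, OpenCV 4.12 (cv2) and the standard library are available. Lean on these libraries where they do the work, as an engineer would, in place of code of your own. Each camera call takes 0.05 s, during which the arm holds its last target. There are 200 camera calls.

## Task

Hang the yellow hook-on pocket in the black card rack: its bent lip goes over the rim of the rack's front wall (the wall of the empty bay, facing the robot), so that the pocket hangs upright inside the bay, square to that wall, resting on the rim. Then let go of it, and leave the plain grey pocket where it stands.

Things in the scene. Friction and masses are not known exactly. Their poses are not given: they have to be found in the camera images.
- hook_pocket: Loose yellow parts pocket with bent lip, 140 g, upright on the desk. Origin: centre of the cup's underside; z up, y along its width, lip on the -x side. Cup 40 (x) by 56 (y), 45 high. Back plate x -20 to -16, up to z 79 mm. Black upright grip tab, to be taken from above: 14 thick (x -32 to -18 mm), 36 wide in y, z 79 to 113 mm; right below it the bridge (see pocket_slot).
- pocket_slot (a point): Top middle of the yellow pocket's rim slot, at x -32, z 75 mm from its origin, same axes. The slot is open below, 24 mm wide in x (12 mm each way) between back plate (+x side) and hanging lip (-x side, 4 thick, reaching 20 mm down). Above it is the level bridge, 4 thick, 56 wide, its underside at this point; it comes to rest on the rim.
- card_rack: Black open-topped rack fixed to the desk, green circuit cards in its far half. Origin: on the desk under the middle of the front wall; z up, y along it, +x into the rack. Front wall 8 thick (x -4 to 4), 204 wide, rim at z 105 mm; side walls as high, inner faces at y -96 and 96 mm. Empty bay x 4 to 117, floor z 6; cards beyond it up to z 97 mm. A pocket hung right has its x axis along the rack's x.
- plain_pocket: Loose grey pocket with the same cup, back plate and black grip tab (tab x -20 to -6 mm) but no bridge and no lip, 113 mm high; not to be used. Origin: centre of its underside, z up. It and the yellow one may stand on either side of the rack.

How it is judged:
By the outcome, as a careful person would: the job done as asked, in the order asked, and still so for the second after the job is handed in, with the robot touching nothing.
It also fails if it takes over 40 s, if anything falls off the work surface, if the arm or the gripper's body presses on something with over 40 N, if the wrist force passes 120 N, or if a joint passes its speed limit or range.

## Working session

There is one attempt and no reset: what is moved stays moved. The work goes in short steps, Python scripts to look and compute and a tool call to move; the robot and the scene stay as the last step left them, time stands still between calls to the robot, and variables do not carry over. Pictures are saved under pics/ and viewed, at most 10 in all, crops included, and the job is handed in when it is done.

Besides the shell and the picture viewer there is one more tool, called after "Request:" as name(argument=value, ...) on one line, values as JSON. step_arm: Moves the arm, as the interface text tells. Scaled input: -1 to 1 covers 0.3 m each way for a shift and 45 degrees each way for a turn. Its arguments: {"type":"object","properties":{"steps":{"type":"array"}},"required":["steps"]}

```bash
mkdir -p pics; python3 - <<'E'
from rig import *
import cv2,numpy as np
s=read_state();print(s)
for n in("side","top"):
    c=capture(n);print(n,c["vertical_fov"],c["cx"],c["cy"],np.round(c["world_from_camera"],4).tolist())
    cv2.imwrite(f"pics/{n}0.png",c["image"][:,:,::-1])
E
```

```text
{'time_s': 0.0, 'joint_positions': array([-7.67489976e+01,  3.02785257e+01,  8.21565709e+01,  4.02505499e-04,
        6.76872334e+01, -1.02272892e+01]), 'qvel': array([-0.16046311,  0.00778079,  0.02469422,  0.00523773, -0.09315276,
       -0.0252918 ]), 'tau': array([ 1.06510286e-04, -4.40040457e+01, -1.76591152e+01,  6.31790701e-02,
        5.81494952e-02, -1.75058503e-04]), 'position': array([ 0.24887339, -0.57258028,  0.24657526]), 'tcp_rot': array([[ 9.17212246e-01,  3.98398622e-01, -4.83066761e-04],
       [ 3.98398728e-01, -9.17209969e-01,  2.07970352e-03],
       [ 3.85477368e-04, -2.09998272e-03, -9.99997721e-01]]), 'force': array([-0.20963574,  0.67371202,  0.60136277]), 'moment': array([-0.04778458, -0.00283289, -0.01236175]), 'grasp_force': 0.0, 'opening': 1.0014962690487648}
side 56.04421928133434 276.60749908872424 207.72956247454582 [[-0.7325, -0.5237, 0.4349, 0.0754], [-0.6806, 0.5506, -0.4834, 0.4881], [0.0137, -0.6501, -0.7597, 0.8472], [0.0, 0.0, 0.0, 1.0]]
top 47.845668394699665 286.4525736195357 205.66368984885332 [[-0.0022, -0.9984, 0.0569, 0.4464], [-0.9999, 0.0016, -0.0116, 0.0004], [0.0115, -0.057, -0.9983, 1.151], [0.0, 0.0, 0.0, 1.0]]
```

View pics/side0.png

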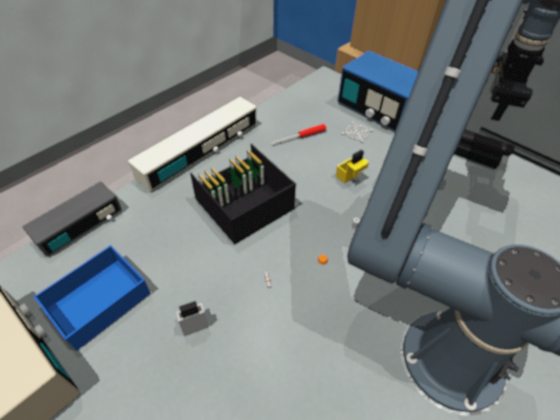

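View pics/top0.png

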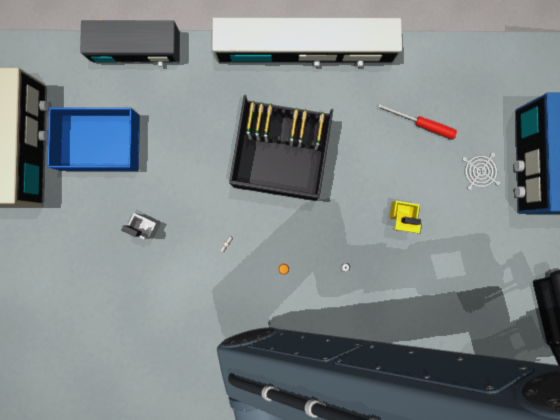

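The top view shows the yellow pocket at about (406,217) with its tab, the rack at (285,150) with its front rim near row 190, and the grey pocket at (140,225). The side view shows the yellow pocket at about (352,168) and the rack at (243,205). I'll zoom in on these.

```bash
python3 - <<'E'
import cv2,numpy as np
t=cv2.imread("pics/top0.png");s=cv2.imread("pics/side0.png")
def c(im,x,y,w,h,W,H): return cv2.resize(cv2.convertScaleAbs(im[y:y+h,x:x+w],alpha=1.6),(W,H),interpolation=cv2.INTER_CUBIC)
o=np.zeros((600,800,3),np.uint8)
o[:300,:300]=c(t,380,190,50,50,300,300)
o[:300,300:600]=c(s,327,140,50,50,300,300)
o[300:600,:400]=c(t,220,90,120,120,400,300) if 0 else c(t,220,115,120,90,400,300)
o[300:600,400:]=c(s,185,150,120,90,400,300)
cv2.imwrite("pics/z0.png",o)
E
```

```text
(no output)
```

View pics/z0.png

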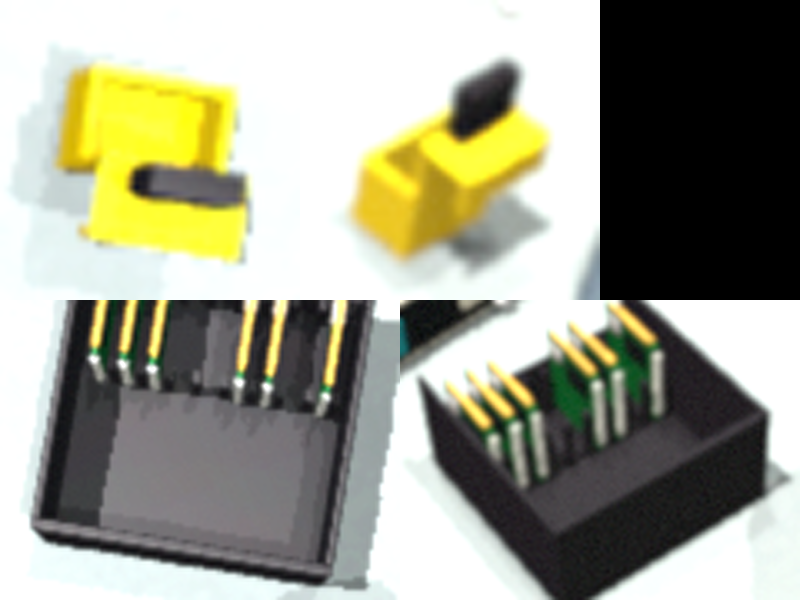

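In the zoomed top view, the pocket's cup is on the far (+x) side and the lip is on the robot side. Its turn of about 9° is close to the rack's. Next I'll measure the edges.

```bash
cat > h.py <<'E'
from rig import *
import cv2,numpy as np
def ray(c,u,v):
    f=c["image"].shape[0]/2/np.tan(np.radians(c["vertical_fov"]/2));T=np.array(c["world_from_camera"])
    d=T[:3,:3]@np.array([(u-c["cx"])/f,(v-c["cy"])/f,1]);return T[:3,3],d
def onz(c,u,v,z):
    o,d=ray(c,u,v);return o+d*(z-o[2])/d[2]
def proj(c,p):
    f=c["image"].shape[0]/2/np.tan(np.radians(c["vertical_fov"]/2));T=np.linalg.inv(np.array(c["world_from_camera"]))
    q=T[:3,:3]@p+T[:3,3];return f*q[0]/q[2]+c["cx"],f*q[1]/q[2]+c["cy"]
def yellow(im):
    h=cv2.cvtColor(im,cv2.COLOR_RGB2HSV);return cv2.inRange(h,(22,140,90),(34,255,255))
E
python3 - <<'E'
from h import *
c=capture("top");im=c["image"];g=cv2.cvtColor(im,cv2.COLOR_RGB2GRAY)
for x in(240,255,270,285,300,315):print(x,[(r,int(g[r,x])) for r in range(178,204)])
print(g[130,215:250],g[130,318:345]);
print(g[180,215:245],g[180,315:340])
m=yellow(im);m[:,:385]=0;m[:,430:]=0;m[:195]=0;m[245:]=0
k=(g<75).astype(np.uint8)*255;k[:,:400]=0;k[:,424:]=0;k[:214]=0;k[228:]=0
for r in range(198,236):print(r,''.join('Y' if m[r,x] else 'k' if k[r,x] else '.' for x in range(385,428)))
E
```

```text
240 [(178, 31), (179, 31), (180, 30), (181, 38), (182, 76), (183, 85), (184, 86), (185, 48), (186, 18), (187, 15), (188, 57), (189, 138), (190, 154), (191, 156), (192, 155), (193, 156), (194, 157), (195, 158), (196, 157), (197, 157), (198, 156), (199, 158), (200, 166), (201, 168), (202, 167), (203, 166)]
255 [(178, 83), (179, 77), (180, 74), (181, 75), (182, 74), (183, 74), (184, 67), (185, 78), (186, 82), (187, 52), (188, 24), (189, 16), (190, 43), (191, 114), (192, 148), (193, 154), (194, 154), (195, 153), (196, 154), (197, 155), (198, 156), (199, 156), (200, 156), (201, 157), (202, 163), (203, 167)]
270 [(178, 82), (179, 83), (180, 81), (181, 75), (182, 72), (183, 72), (184, 72), (185, 70), (186, 57), (187, 75), (188, 81), (189, 77), (190, 41), (191, 19), (192, 16), (193, 60), (194, 141), (195, 153), (196, 155), (197, 155), (198, 155), (199, 156), (200, 156), (201, 155), (202, 154), (203, 154)]
285 [(178, 79), (179, 79), (180, 79), (181, 79), (182, 80), (183, 80), (184, 79), (185, 72), (186, 70), (187, 69), (188, 68), (189, 65), (190, 75), (191, 84), (192, 49), (193, 21), (194, 15
[... 2303 characters left out ...]
YYkkkkkkkkkkkkkkkkkk........
222 ...........YYYYYYYkkkkkkkkkkkkkkkkk........
223 ...........YYYYYYYYYYYYY.kkkkkkkkkk........
224 ...........YYYYYYYYYYYYYYYYYYY...YYY.......
225 ..........YYYYYYYYYYYYYYYYYYYYYYYYYY.......
226 ..........YYYYYYYYYYYYYYYYYYYYYYYYYY.......
227 ..........YYYYYYYYYYYYYYYYYYYYYYYYYY.......
228 .........YYYYYYYYYYYYYYYYYYYYYYYYYY........
229 ..........YYYYYYYYYYYYYYYYYYYYYYYYY........
230 ................YYYYYYYYYYYYYYYYYYY........
231 ......................YYYYYYYYYYYYY........
232 ............................YYYYYYY........
233 ...........................................
234 ...........................................
235 ...........................................
```

```bash
cat >> h.py <<'E'
def R(a): a=np.radians(a);return np.array([[np.cos(a),-np.sin(a),0],[np.sin(a),np.cos(a),0],[0,0,1]])
def draw(c,org,a,pts,S,off,out,col):
    q=[proj(c,org+R(a)@np.array(p)/1000) for p in pts]
    cv2.polylines(out,[np.int32([[(u+.5-off[0])*S*16,(v+.5-off[1])*S*16] for u,v in q])],True,col,1,cv2.LINE_AA,4)
E
python3 - <<'E'
from h import *
t=capture("top");s=capture("side")
A=onz(t,228.5,183.3,.105);B=onz(t,320,198.1,.105)
d=A-B;ya=np.degrees(np.arctan2(-d[0],d[1]));print("rack",np.linalg.norm(d),ya)
rack=(A+B)/2+R(ya)@[.004,0,0];rack[2]=0;print(rack)
A=onz(t,393.8,228.4,.079);B=onz(t,419.5,232.7,.079);d=A-B;yp=np.degrees(np.arctan2(-d[0],d[1]))
pk=(A+B)/2+R(yp)@[.048,0,0];pk[2]=0;print("pocket",np.linalg.norm(d),yp,pk)
T1=onz(t,419.6,221.5,.113);print("tab right edge in pocket frame",R(yp).T@(T1-pk))
o=np.zeros((600,800,3),np.uint8)
def rect(x0,x1,y0,y1,z):return[(x0,y0,z),(x1,y0,z),(x1,y1,z),(x0,y1,z)]
k=0
for c,op,orr in((t,(375,190),(220,110)),(s,(325,138),(185,145))):
  for org,a,of,w,S,recs in((pk,yp,op,50,8,[rect(-20,20,-28,28,45),rect(-48,-16,-28,28,79),rect(-32,-18,-18,18,113)]),(rack,ya,orr,120,5,[rect(-4,4,-102,102,105),rect(-4,4,-102,102,0)])):
    h=int(300/S) if S==8 else 60
    W=400
    ww=W//S;hh=300//S
    if S==5: of=(of[0]+ (20 if c is t else 40), of[1]+(45 if c is t else 40)) ; of=(of[0]-(15 if c is t else 0),of[1])
    im=cv2.convertScaleAbs(c["image"][of[1]:of[1]+hh+1,of[0]:of[0]+ww][:,:,::-1],alpha=1.5)
    b=cv2.resize(im,(ww*S,(hh+1)*S),interpolation=cv2.INTER_NEAREST)
    for r in recs: draw(c,org,a,r,S,of,b,(255,0,255))
    b=b[:300,:400];y,x=divmod(k,2);o[y*300:y*300+b.shape[0],x*400:x*400+b.shape[1]]=b;k+=1
cv2.imwrite("pics/ov.png",o)
E
```

```text
rack 0.20545861271426893 -9.289659631985193
[0.54330227 0.01453329 0.        ]
pocket 0.05913603603260997 -9.605387687379002 [ 0.49792974 -0.29262657  0.        ]
tab right edge in pocket frame [-0.02527961 -0.0162972   0.113     ]
```

View pics/ov.png

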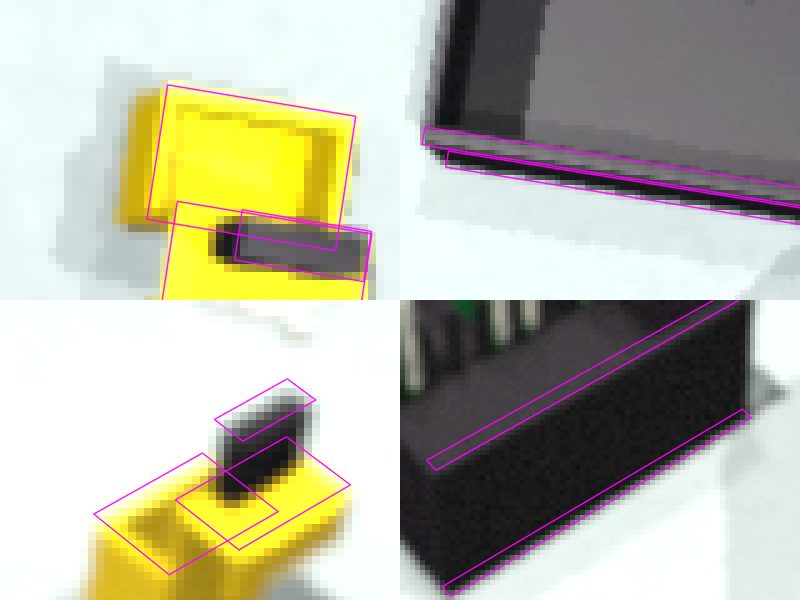

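The overlay fits the rack, and the pocket fits to within about 1 px (2 mm). Next is the approach to the tab.

```bash
cat >> h.py <<'E'
from scipy.spatial.transform import Rotation as Ro
def go(p,yaw):
    "norm. shift and turn to TCP p (world) with tool y along yaw, tool down"
    s=read_state();M=s["tcp_rot"];y=R(yaw)@[1,0,0];z=np.array([0,0,-1.]);G=np.c_[np.cross(y,z),y,z]
    print("at",np.round(s["position"],4),"t",round(s["time_s"],2),"F",np.round(s["force"],1),"op",round(s["opening"],3),"g",s["grasp_force"])
    print("shift",np.round(M.T@(np.array(p)-s["position"])/.3,4),"turn",np.round(Ro.from_matrix(M.T@G).as_rotvec(degrees=True)/45,4))
E
python3 -c "
from h import *
go([.4728,-.2883,.20],-9.3)"
```

```text
at [ 0.249  -0.5729  0.247 ] t 0.25 F [ 0.3 -0.4  0.5] op 1.003 g 0.0
shift [ 1.0623 -0.5728  0.1576] turn [-1.1000e-03 -9.0000e-04 -1.2716e+00]
```

Request:
step_arm(steps=[[0.95,-0.52,0.1,0,0,-0.95,-1],[0.95,-0.52,0.1,0,0,-0.95,-1],[0.95,-0.52,0.1,0,0,-0.95,-1],[0.95,-0.52,0.1,0,0,-0.95,-1],[0.95,-0.52,0.1,0,0,-0.95,-1],[0.95,-0.52,0.1,0,0,-0.95,-1],[0.95,-0.52,0.1,0,0,-0.95,-1],[0.95,-0.52,0.1,0,0,-0.95,-1]])

```text
time_s: 0.92
position: [0.4494, -0.314, 0.2173]
tcp_rot: [[0.402, 0.916, -0.0], [0.916, -0.402, 0.001], [0.001, -0.0, -1.0]]
force: [0.4, -0.6, -0.1]
opening: 1.001
grasp_force: 0.0
```

```bash
python3 -c "
from h import *
go([.4728,-.2883,.15],-9.3)"
```

```text
at [ 0.4494 -0.314   0.2173] t 0.92 F [ 0.4 -0.6 -0.1] op 1.001 g 0.0
shift [0.1096 0.037  0.2245] turn [-3.000e-04 -1.000e-03 -3.204e-01]
```

Request:
step_arm(steps=[[0.11,0.037,0.22,0,0,-0.32,-1],[0.11,0.037,0.22,0,0,-0.32,-1],[0.11,0.037,0.22,0,0,-0.32,-1],[0.11,0.037,0.22,0,0,-0.32,-1],[0.11,0.037,0.22,0,0,-0.32,-1]])

```text
time_s: 1.33
position: [0.4721, -0.2919, 0.1523]
tcp_rot: [[0.165, 0.986, 0.001], [0.986, -0.165, -0.001], [-0.001, 0.001, -1.0]]
force: [-0.4, 0.2, 0.7]
opening: 1.002
grasp_force: 0.0
```

```bash
python3 - <<'E'
from h import *
go([.4728,-.2883,.1075],-9.3)
o=np.zeros((600,800,3),np.uint8)
for k,(n,x,y) in enumerate((("top",360,180),("side",302,110))):
    c=capture(n);o[:,k*400:k*400+400]=cv2.resize(c["image"][y:y+120,x:x+80,::-1],(400,600),interpolation=cv2.INTER_CUBIC)
cv2.imwrite("pics/g1.png",o)
E
```

```text
at [ 0.4721 -0.2919  0.1523] t 1.33 F [-0.4  0.2  0.7] op 1.002 g 0.0
shift [0.0124 0.0002 0.1494] turn [ 0.0015  0.0015 -0.0042]
```

View pics/g1.png

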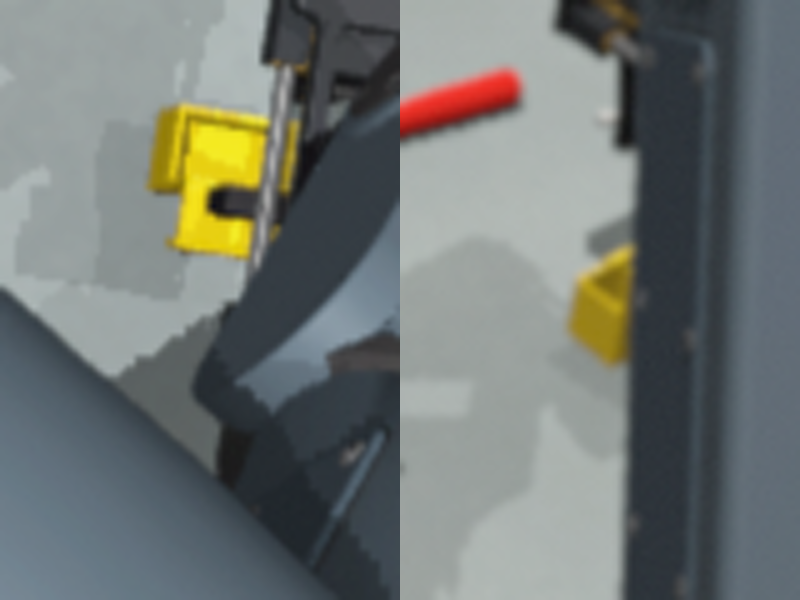

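The open jaws straddle the tab along its thickness, with the tab at about (250,200) in the left crop. I'll go down and grip.

Request:
step_arm(steps=[[0.012,0,0.08,0,0,0,-1],[0.012,0,0.149,0,0,0,-1],[0.012,0,0.149,0,0,0,-1],[0.012,0,0.149,0,0,0,1],[0.012,0,0.149,0,0,0,1],[0.012,0,0.149,0,0,0,1],[0.012,0,0.149,0,0,0,1],[0.012,0,0.149,0,0,0,1]])

```text
time_s: 2.1
position: [0.4728, -0.2878, 0.1079]
tcp_rot: [[0.163, 0.987, 0.002], [0.987, -0.163, -0.001], [-0.001, 0.002, -1.0]]
force: [0.3, -0.2, 0.0]
opening: 0.71
grasp_force: 0.0
```

Request:
step_arm(steps=[[0,0,0,0,0,0,1],[0,0,0,0,0,0,1],[0,0,0,0,0,0,1],[0,0,0,0,0,0,1],[0,0,0,0,0,0,1],[0,0,0,0,0,0,1]])

```text
time_s: 2.6
position: [0.4723, -0.2873, 0.1068]
tcp_rot: [[0.163, 0.987, -0.0], [0.987, -0.163, 0.0], [0.0, -0.0, -1.0]]
force: [-0.5, -0.5, -1.0]
opening: 0.243
grasp_force: 0.0
```

Request:
step_arm(steps=[[0,0,0,0,0,0,1],[0,0,0,0,0,0,1],[0,0,0,0,0,0,1],[0,0,0,0,0,0,1]])

```text
time_s: 2.93
position: [0.4723, -0.2872, 0.1068]
tcp_rot: [[0.163, 0.987, -0.0], [0.987, -0.163, 0.0], [0.0, -0.0, -1.0]]
force: [-0.4, -0.1, -1.1]
opening: 0.161
grasp_force: 30.0
```

Request:
step_arm(steps=[[0,0,-0.1,0,0,0,1],[0,0,-0.2,0,0,0,1],[0,0,-0.3,0,0,0,1],[0,0,-0.4,0,0,0,1],[0,0,-0.47,0,0,0,1],[0,0,-0.47,0,0,0,1],[0,0,-0.47,0,0,0,1]])

```text
time_s: 3.52
position: [0.4725, -0.2875, 0.2486]
tcp_rot: [[0.163, 0.987, 0.002], [0.987, -0.163, -0.002], [-0.001, 0.002, -1.0]]
force: [0.1, -0.0, -2.8]
opening: 0.157
grasp_force: 30.0
```

```bash
python3 -c "
from h import *
go([.5502,.0134,.248],-9.3)"
```

```text
at [ 0.4725 -0.2875  0.2486] t 3.52 F [ 0.1 -0.  -2.8] op 0.157 g 29.999013701453805
shift [1.0317e+00 9.2300e-02 8.0000e-04] turn [ 0.0023  0.0016 -0.0015]
```

Request:
step_arm(steps=[[0.1,0.01,0,0,0,0,1],[0.2,0.02,0,0,0,0,1],[0.3,0.03,0,0,0,0,1],[0.42,0.04,0,0,0,0,1],[0.54,0.05,0,0,0,0,1],[0.66,0.06,0,0,0,0,1],[0.78,0.07,0,0,0,0,1],[0.9,0.08,0,0,0,0,1]])

```text
time_s: 4.18
position: [0.5385, -0.0228, 0.2453]
tcp_rot: [[0.163, 0.987, -0.005], [0.987, -0.163, 0.001], [0.0, -0.005, -1.0]]
force: [1.0, -0.7, -1.3]
opening: 0.161
grasp_force: 30.0
```

Request:
step_arm(steps=[[0.07,0.007,0,0,0,0,1],[0.132,0.012,0,0,0,0,1],[0.132,0.012,0,0,0,0,1],[0.132,0.012,0,0,0,0,1],[0.132,0.012,0,0,0,0,1],[0.132,0.012,0,0,0,0,1]])

```text
time_s: 4.68
position: [0.5493, 0.0127, 0.2469]
tcp_rot: [[0.164, 0.986, -0.002], [0.986, -0.164, -0.0], [-0.0, -0.002, -1.0]]
force: [-0.4, 0.5, -1.5]
opening: 0.161
grasp_force: 30.0
```

```bash
python3 - <<'E'
from h import *
go([.5502,.0134,.19],-9.3)
o=np.zeros((600,800,3),np.uint8)
for k,(n,x,y) in enumerate((("top",220,130),("side",190,100))):
    c=capture(n);o[:,k*400:k*400+400]=cv2.resize(cv2.convertScaleAbs(c["image"][y:y+150,x:x+100,::-1],alpha=1.4),(400,600),interpolation=cv2.INTER_CUBIC)
cv2.imwrite("pics/r1.png",o)
E
```

```text
at [0.5493 0.0127 0.2469] t 4.68 F [-0.4  0.5 -1.5] op 0.161 g 29.996837130747736
shift [0.0029 0.0029 0.1895] turn [-0.0027  0.0005 -0.0031]
```

View pics/r1.png

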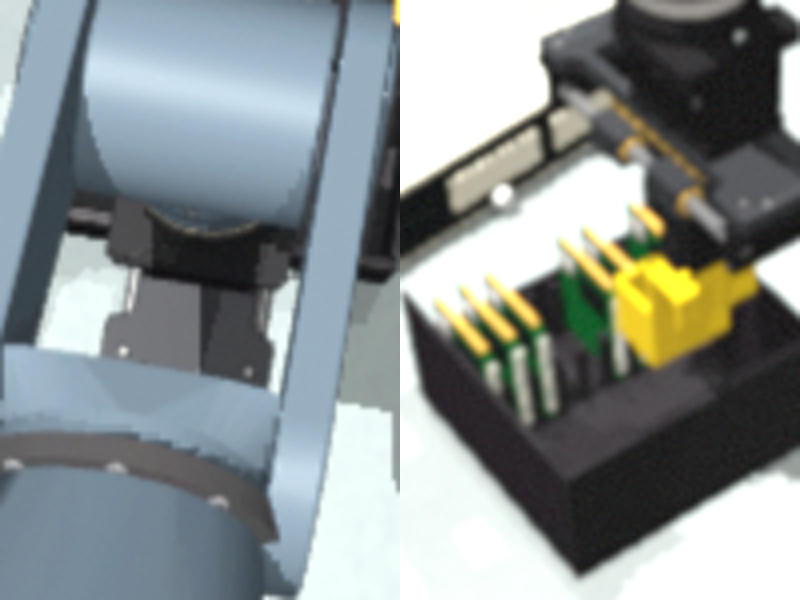

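The pocket hangs upright in the jaws above the bay, with the cup at about (670,310) in the right crop. I'll lower it to just above the rim and check.

Request:
step_arm(steps=[[0.003,0.003,0.08,0,0,0,1],[0.003,0.003,0.16,0,0,0,1],[0.003,0.003,0.24,0,0,0,1],[0.003,0.003,0.27,0,0,0,1],[0.003,0.003,0.27,0,0,0,1],[0.003,0.003,0.27,0,0,0,1]])

```text
time_s: 5.28
position: [0.5512, 0.0138, 0.167]
tcp_rot: [[0.164, 0.987, -0.0], [0.987, -0.164, 0.0], [0.0, -0.0, -1.0]]
force: [1.0, 1.0, -2.5]
opening: 0.162
grasp_force: 30.0
```

```bash
python3 - <<'E'
from h import *
go([.5502,.0134,.137],-9.3)
c=capture("side");st=read_state()
rack=np.array([.5433,.0145,0]);a=-9.3
pk=st["position"]-R(a)@[-.025,0,0];pk[2]=st["position"][2]-.1068
S=10;of=(220,160);b=cv2.resize(cv2.convertScaleAbs(c["image"][of[1]:of[1]+60,of[0]:of[0]+80,::-1],alpha=1.6),(800,600),interpolation=cv2.INTER_NEAREST)
def rect(x0,x1,y0,y1,z):return[(x0,y0,z),(x1,y0,z),(x1,y1,z),(x0,y1,z)]
for r in(rect(-20,20,-28,28,45),rect(-48,-16,-28,28,79),rect(-48,-44,-28,28,55)):draw(c,pk,a,r,S,of,b,(255,0,255))
draw(c,rack,a,rect(-4,4,-102,102,105),S,of,b,(255,255,0))
cv2.imwrite("pics/r2.png",b)
E
```

```text
at [0.5512 0.0138 0.167 ] t 5.28 F [ 1.   1.  -2.5] op 0.162 g 29.996989625506103
shift [-0.002  -0.0031  0.1   ] turn [-0.0003 -0.     -0.0028]
```

View pics/r2.png

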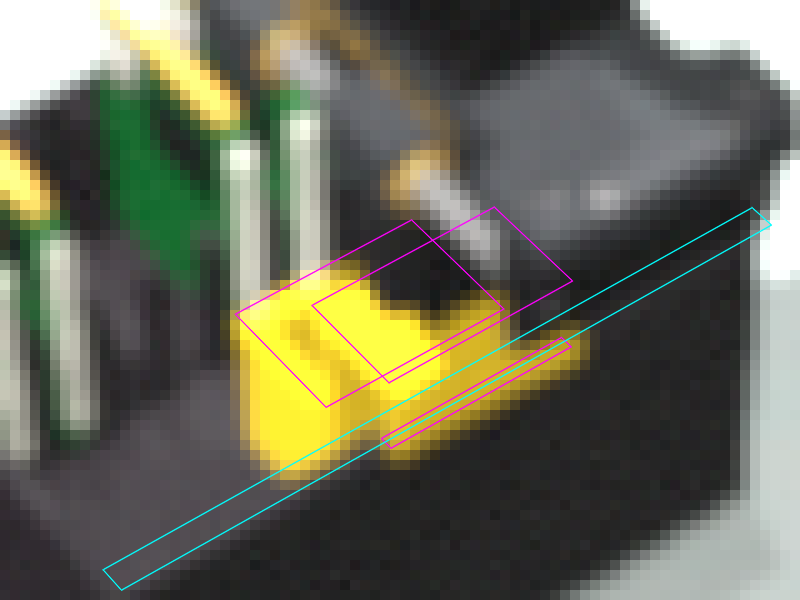

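The lip (about (400,460) to (588,350)) is in front of the wall line and the cup is behind it, matching the prediction to about 2 px. That is well inside the 8 mm of play, so I'll lower it slowly.

Request:
step_arm(steps=[[-0.002,-0.003,0.03,0,0,-0.003,1],[-0.002,-0.003,0.055,0,0,-0.003,1],[-0.002,-0.003,0.075,0,0,-0.003,1],[-0.002,-0.003,0.085,0,0,-0.003,1],[-0.002,-0.003,0.09,0,0,-0.003,1],[-0.002,-0.003,0.09,0,0,-0.003,1],[-0.002,-0.003,0.09,0,0,-0.003,1]])

```text
time_s: 5.92
position: [0.5501, 0.014, 0.1398]
tcp_rot: [[0.16, 0.987, 0.0], [0.987, -0.16, -0.0], [-0.0, 0.0, -1.0]]
force: [0.1, -1.6, -2.0]
opening: 0.156
grasp_force: 30.0
```

Request:
step_arm(steps=[[0,0,0.004,0,0,0,1],[0,0,0.007,0,0,0,1],[0,0,0.009,0,0,0,1],[0,0,0.011,0,0,0,1],[0,0,0.011,0,0,0,1],[0,0,0.011,0,0,0,1]])

```text
time_s: 6.42
position: [0.5501, 0.014, 0.1367]
tcp_rot: [[0.16, 0.987, 0.0], [0.987, -0.16, -0.0], [-0.0, 0.0, -1.0]]
force: [-1.2, 0.8, -1.2]
opening: 0.157
grasp_force: 30.0
```

Request:
step_arm(steps=[[0,0,0.002,0,0,0,1],[0,0,0.004,0,0,0,1],[0,0,0.004,0,0,0,1],[0,0,0.004,0,0,0,1]])

```text
time_s: 6.75
position: [0.5501, 0.0139, 0.1367]
tcp_rot: [[0.16, 0.987, 0.001], [0.987, -0.16, -0.0], [-0.0, 0.001, -1.0]]
force: [-2.0, -0.4, 8.1]
opening: 0.157
grasp_force: 30.0
```

The pocket rests on the rim with 8 N. Left mid-slot it would swing until the back plate met the wall, so I'll lift it slightly, bring the back plate against the wall and set it down there.

Request:
step_arm(steps=[[0,0,-0.006,0,0,0,1],[0,-0.007,-0.007,0,0,0,1],[0,-0.012,-0.007,0,0,0,1],[0,-0.017,-0.007,0,0,0,1],[0,-0.017,-0.007,0,0,0,1],[0,-0.017,-0.007,0,0,0,1]])

```text
time_s: 7.25
position: [0.5447, 0.0148, 0.1372]
tcp_rot: [[0.161, 0.987, -0.001], [0.987, -0.161, 0.0], [0.0, -0.001, -1.0]]
force: [-0.4, 0.4, -1.6]
opening: 0.158
grasp_force: 30.0
```

Request:
step_arm(steps=[[0,-0.003,0,0,0,0,1],[0,-0.005,0,0,0,0,1],[0,-0.005,0,0,0,0,1],[0,-0.005,0,0,0,0,1]])

```text
time_s: 7.58
position: [0.5435, 0.015, 0.1374]
tcp_rot: [[0.161, 0.987, 0.0], [0.987, -0.161, 0.0], [0.0, -0.0, -1.0]]
force: [-0.3, 0.1, -3.4]
opening: 0.156
grasp_force: 30.0
```

Request:
step_arm(steps=[[0,-0.003,0,0,0,0,1],[0,-0.005,0,0,0,0,1],[0,-0.005,0,0,0,0,1],[0,-0.005,0,0,0,0,1]])

```text
time_s: 7.92
position: [0.542, 0.0152, 0.1375]
tcp_rot: [[0.161, 0.987, 0.0], [0.987, -0.161, -0.0], [-0.0, 0.0, -1.0]]
force: [0.4, -0.2, -1.9]
opening: 0.16
grasp_force: 30.0
```

Request:
step_arm(steps=[[0,-0.003,0,0,0,0,1],[0,-0.005,0,0,0,0,1],[0,-0.005,0,0,0,0,1],[0,-0.005,0,0,0,0,1]])

```text
time_s: 8.25
position: [0.5418, 0.0153, 0.1377]
tcp_rot: [[0.161, 0.987, 0.003], [0.987, -0.161, -0.0], [0.0, 0.003, -1.0]]
force: [3.5, 0.4, -3.3]
opening: 0.156
grasp_force: 30.0
```

The back plate touches the wall. I'll ease off, set it down on the rim and open the jaws.

Request:
step_arm(steps=[[0,0.003,0,0,0,0,1],[0,0.003,0.003,0,0,0,1],[0,0.003,0.005,0,0,0,1],[0,0.003,0.005,0,0,0,1],[0,0.003,0.005,0,0,0,1]])

```text
time_s: 8.67
position: [0.5419, 0.0152, 0.1367]
tcp_rot: [[0.16, 0.987, 0.001], [0.987, -0.16, -0.0], [-0.0, 0.001, -1.0]]
force: [1.4, -0.6, 5.6]
opening: 0.162
grasp_force: 30.0
```

Request:
step_arm(steps=[[0,0,0,0,0,0,0.4],[0,0,0,0,0,0,0.2],[0,0,0,0,0,0,0],[0,0,0,0,0,0,0],[0,0,0,0,0,0,0],[0,0,0,0,0,0,0]])

```text
time_s: 9.17
position: [0.541, 0.0155, 0.1357]
tcp_rot: [[0.16, 0.987, -0.001], [0.987, -0.16, 0.0], [0.0, -0.001, -1.0]]
force: [-0.1, -0.1, -0.2]
opening: 0.471
grasp_force: 0.0
```

Request:
step_arm(steps=[[0,0,-0.04,0,0,0,0],[0,0,-0.1,0,0,0,0],[0,0,-0.2,0,0,0,0],[0,0,-0.3,0,0,0,0],[0,0,-0.4,0,0,0,0],[0,0,-0.4,0,0,0,0]])

```text
time_s: 9.67
position: [0.5449, 0.0149, 0.2617]
tcp_rot: [[0.16, 0.987, 0.012], [0.987, -0.16, -0.002], [-0.0, 0.012, -1.0]]
force: [0.6, -0.3, -0.3]
opening: 0.498
grasp_force: 0.0
```

Request:
step_arm(steps=[[-0.1,0,0,0,0,0,0],[-0.2,0,0,0,0,0,0],[-0.32,0,0,0,0,0,0],[-0.44,0,0,0,0,0,0],[-0.56,0,0,0,0,0,0],[-0.68,0,0,0,0,0,0],[-0.8,0,0,0,0,0,0],[-0.8,0,0,0,0,0,0]])

```text
time_s: 10.33
position: [0.5025, -0.228, 0.2555]
tcp_rot: [[0.166, 0.986, 0.001], [0.986, -0.166, -0.004], [-0.004, 0.001, -1.0]]
force: [0.8, 0.4, 0.0]
opening: 0.5
grasp_force: 0.0
```

```bash
python3 - <<'E'
from h import *
o=np.zeros((600,800,3),np.uint8)
for k,(n,x,y) in enumerate((("top",240,140),("side",215,140))):
    c=capture(n);o[:,k*400:k*400+400]=cv2.resize(cv2.convertScaleAbs(c["image"][y:y+90,x:x+60,::-1],alpha=1.6),(400,600),interpolation=cv2.INTER_CUBIC)
    m=yellow(c["image"]);m[:120]=0;ys,xs=np.nonzero(m[150:260,240:340]);print(n,xs.min()+240,xs.max()+240,ys.min()+150,ys.max()+150)
cv2.imwrite("pics/f1.png",o)
E
```

```text
top 262 290 170 201
side 240 280 154 214
```

View pics/f1.png

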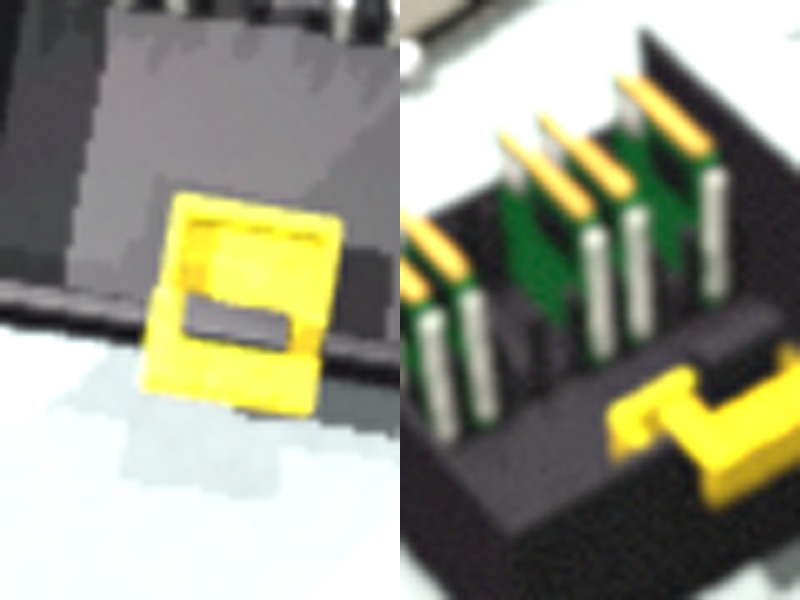

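The pocket hangs on the front wall, square to the rim: in the left crop the cup is inside the bay at about (260,250) and the lip is outside at about (230,390). The arm is clear of it, so I'll hand in.

```bash
python3 -c "
from rig import *
print(hand_in())"
```

```text
the job is handed in; nothing more can be done
None
```

The yellow pocket hangs upright inside the bay, square on the rack's front rim and released; the grey pocket was not touched, and the job was handed in at about 10.5 s of the 40 s allowed.

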